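Take the used filter out of the bench dust extractor

ROBOT

A 6-joint arm with a two-finger parallel gripper is mounted at the origin on the work surface. World frame = base frame: x ahead of the robot, y to its left, z up, the work surface at z = 0. Lengths are in m, angles in rad, forces in N, time in s.
With the tool pointing down it reaches from about 0.35 to 0.975 m from the base axis. Payload 4.9 kg.
Tool frame: the origin (TCP) lies midway between the tips of the shut fingers; the grasp point (between the pads) lies behind it (manip.tcp_to_grasp is the z of the grasp point in the tool frame, in m); z points along the fingers, y is the direction in which the jaws open and shut (so a half turn about z gives the same grasp; the last joint's range is limited). The gripper opens to 85 mm and grips with 20 to 120 N. Pads are 22 mm wide; open, the fingers measure 114 mm over their backs; the gripper's body (76 mm by 85 mm) begins 54 mm behind the grasp point. The pads swing forward as they close: fully open they stand 13 mm farther back than shut.
Start: joints at [1.159, 0.053, 1.613, -0, 1.476, -0.119], TCP at [0.18, 0.598, 0.231] pointing down, gripper open.
Joint ranges: [-3.01, 3.01], [-1.01, 2.22], [0.06, 2.58], [-1.02, 4.17], [0.09, 2.62], [-3.14, 3.14]. Speed limits (rad/s): [2.57, 2.57, 3.14, 3.14, 3.14, 3.14].

INTERFACE

Orientations are given as a unit quaternion [w, x, y, z].
In Python, from plant import status, vision, order, regions_of, manip gives the robot as it stands. The module is installed in compiled form; this text tells all that it offers.
- The arm moves only by the shell command python3 -m crank 'ROWS'. ROWS is JSON, one flat list of numbers, 5 for each row, row after row: the shift along the tool's x, y, z in mm, then the turn about the tool's z in degrees, then the opening in per cent of the stroke, from 0 (shut) to 100 (fully open). In form: [tx, ty, tz, yaw, fingers, tx, ty, tz, yaw, fingers, ...]. A call has exactly 10 rows; each row is the pose to reach, as a shift and turn from the pose commanded when the call began, along the tool's axes at that moment; what a row does not reach only later rows make up. A row lasts 1/10 s, in which the tool goes at most 50 mm and 8.59 degrees, less where a joint would pass 70% of its speed; a pose out of reach is approached as far as the arm can. A call with a gripper value outside its range is refused whole. The fingers move at their own pace and stop on an object; the grip force is fixed at half the most. Time passes only in rows, so rows that repeat a pose let the fingers close, or fill a call up. It gives the time, the measured TCP pose, the force and the opening at its end, in the units of the state.
- status.state(): the state, without advancing time (a new reading comes with each control period).
- vision.grab_frame(name): name is "scene" or "side" or "wrist"; returns (picture, depth): 420x560x3 uint8, red, green, blue; 420x560 float32, m along the optical axis (not along the pixel's ray), 0 where there is no reading.
- vision.get_calibration(name): a dict with "camera_matrix" (3x3 intrinsics, pixels), "R" (3x3) and "t" (3): a world point X has camera coordinates R X + t. Camera axes: x right, y down, z forward; pixel columns grow to the right and rows downward; lengths in m; the calibration is good to about 2 mm. A picture is of the moment at which its call begins: read the wrist's pose just before it. get_calibration takes no time and is no camera call; for the wrist camera it gives the pose at the moment of the call.
- order.job_done(): hands the job in, once; it reports no verdict.
Trained networks look in the newest picture that a camera, given by its name, has taken for a name from the list of things; names that differ only in an ending like _2 or _b are one class to them, and where a whole thing is asked for, a point or a joint stands for the part that bears it (a point fixed in the world has none). Each returns a list of dicts, best first, with "confidence" (0 to 1); they miss things now and then, are a little off and sometimes report something else, mostly with a low value. They report only what shows in the picture. A call takes as long as a camera call. They do not tell look-alikes from the thing itself.
- regions_of(camera, name): "region" (420x560 bool, what is visible of it) and "extent" ([centre column, centre row, width, height] in pixels, round what is visible of it).
The state is a dict: "time": time; "joint_pos": joint angles; "joint_vel": joint speeds; "joint_efforts": joint torques, N m; "tool_pos": TCP position; "tool_rot": TCP orientation; "contact_force": force on the tool from outside, world axes, zero at the start; "ft_torque": the same for the moment, N m; "gripper_width": opening from 0.0 (shut) to 1.0 (fully open).
Only numpy, scipy, OpenCV 4.12 (cv2) and the standard library are available. Lean on these libraries where they do the work, as an engineer would, in place of code of your own. Each camera call takes 0.05 s, during which the arm holds its last target. There are 200 camera calls.

TASK

On the jeweller's bench, take the used filter cartridge out of the dust extractor: by its bar grip turn it anticlockwise (seen from above), about a sixth of a turn, until its lugs reach the notches of the bayonet socket, and lift it straight out. Stand it upright in the empty compartment of the wooden tray and let go. Leave the spare cartridge, the one standing on the bench, where it is.

Things in the scene. Friction and masses are not known exactly. Their poses are not given: they have to be found in the camera images.
- filter: Used cartridge, loose, 0.12 kg, locked in the extractor. Paper cylinder, diameter 50 mm, height 64; grey cap, diameter 54, at 64 to 70; on it a bar grip 50 long, 14 thick, at 70 to 104: pinch its 14 mm about 93 above the origin. Two lugs 10 wide reach 34 from the axis, 46 to 51 up. Origin: centre of underside; z up, x along bar and lugs (half-turn symmetric).
- extractor: Grey box, fixed, top 84 mm up, x -75 to 165, y -78 to 78; unused dial at x 118. Origin: on the bench under the socket axis, z up. Socket floor 31 up, steel collar top 92 up. Filter's x starts 0.9 to 1.2 rad clockwise of this x, lugs held under the collar; turns easily anticlockwise. It lifts freely when both x axes are parallel (within 0.15 rad); stop just beyond. Clear after a 61 rise.
- tray: Wooden tray, fixed, 130 mm (x) by 240 (y) by 35 high, walls and floor 5 thick. A middle wall parts it into two compartments of about 120 by 112. The one on the +y side, centred at x 0, y +59, is empty; the -y one holds a black pot of burs. Any yaw. Origin: centre of the underside, z up.
- spare: Spare cartridge, same shape and size as the filter (104 mm high), standing loose on the open bench. To be left alone. Origin: centre of the underside, z up.
Not all that is in view belongs to the job. Leave any blue or purple look-alike of the filter alone.

How it is judged:
On the way, in this order (a step that is already met when the one before it is completed fails the run):
1. the filter, still down in the socket, is turned until its lugs line up with the notches (angle between the x axis of filter and the x axis of extractor, either way round below 0.3 rad and horizontal distance between filter and extractor below 0.015 m and z of filter in the frame of extractor below 0.06 m), for 0.05 s.
2. the filter is lifted clear of the socket (height (world z) of filter above 0.093 m), for 0.05 s.
At the end, for the whole second after the job is handed in: The filter stands upright (within 10 degrees) on the floor of the tray's empty compartment (its centre there: x within 50 mm of the tray's middle, y between +10 and +105 mm in the tray's frame), at rest (x of filter in the frame of tray between -0.05 and 0.05 m and y of filter in the frame of tray between 0.01 and 0.105 m and z of filter in the frame of tray between 0 and 0.012 m and angle between filter's own z axis and vertical below 0.17 rad and linear speed of filter below 0.03 m/s); the robot touches nothing.
It fails at once if the spare cartridge is moved more than 30 mm or tipped over (distance of spare from where it was at the start of the episode above 0.03 m or angle between spare's own z axis and vertical above 0.5 rad).
It also fails if it takes over 48 s, if anything falls off the work surface, if the arm or the gripper's body presses on something with over 40 N, if the wrist force passes 120 N, or if a joint passes its speed limit or range.

## Working session

There is one attempt and no reset: what is moved stays moved. The work goes in short steps, Python scripts to look and compute and a shell command to move; the robot and the scene stay as the last step left them, time stands still between calls to the robot, and variables do not carry over. Pictures are saved under pics/ and viewed, on a budget of 10 in all, crops included, one or two more only if the job needs it, and the job is handed in when it is done.

```bash
mkdir -p pics; cat > h.py <<'E'
import numpy as np, cv2
from plant import status, vision, order, regions_of, manip
def pts(cam,depth,mask):
    c=vision.get_calibration(cam);K=np.array(c["camera_matrix"]);R=np.array(c["R"]);t=np.array(c["t"])
    v,u=np.nonzero(mask&(depth>0));z=depth[v,u]
    P=np.stack([(u-K[0,2])/K[0,0]*z,(v-K[1,2])/K[1,1]*z,z],1)
    return (P-t)@R,u,v
def save(n,im): cv2.imwrite("pics/"+n,cv2.cvtColor(im,cv2.COLOR_RGB2BGR))
E
python3 - <<'E'
from h import *
print(manip.tcp_to_grasp, status.state()["time"])
for cam in ["scene","side"]:
    im,d=vision.grab_frame(cam); save(cam+"0.png",im); np.savez(cam+"0.npz",im=im,d=d)
    for n in ["filter","extractor","tray","spare"]:
        for r in regions_of(cam,n)[:4]:
            P,u,v=pts(cam,d,r["region"])
            print(cam,n,round(r["confidence"],2),np.round(r["extent"]),np.round(np.median(P,0),3) if len(P) else None,np.round(P.min(0),3),np.round(P.max(0),3))
E
```

```text
-0.0187 0.0
scene filter 0.87 [389. 260.  31.  37.] [0.455 0.304 0.069] [ 0.373  0.258 -0.003] [0.472 0.324 0.109]
scene filter 0.86 [305. 264.  30.  28.] [0.597 0.203 0.102] [0.55  0.164 0.03 ] [0.628 0.226 0.138]
scene filter 0.78 [352. 343.  31.  39.] [0.641 0.364 0.069] [ 0.585  0.32  -0.004] [0.66  0.395 0.107]
scene extractor 0.88 [290. 290. 143. 143.] [0.663 0.218 0.083] [ 0.476  0.083 -0.005] [0.804 0.285 0.138]
scene tray 0.87 [203. 146.  97.  89.] [ 0.518 -0.235  0.007] [ 0.445 -0.39  -0.003] [ 0.596 -0.106  0.063]
scene tray 0.7 [234. 222.  27.  44.] [0.629 0.023 0.069] [ 0.596 -0.019 -0.003] [0.656 0.04  0.107]
scene spare 0.67 [233. 220.  29.  45.] [0.629 0.023 0.069] [ 0.57  -0.03  -0.002] [0.656 0.04  0.107]
side filter 0.64 [114. 284.  43.  60.] [0.623 0.366 0.07 ] [0.606 0.329 0.001] [0.673 0.395 0.108]
side filter 0.61 [225. 323.  33.  64.] [0.432 0.305 0.07 ] [ 0.413  0.243 -0.001] [0.513 0.324 0.107]
side extractor 0.69 [184. 232. 162. 144.] [0.61  0.226 0.084] [ 0.463  0.066 -0.002] [0.842 0.29  0.136]
side tray 0.75 [366. 146. 113.  86.] [ 0.515 -0.232  0.013] [ 0.444 -0.399 -0.002] [ 0.616 -0.106  0.066]
side spare 0.72 [258. 171.  30.  48.] [0.612 0.022 0.068] [ 0.589 -0.085  0.   ] [0.732 0.04  0.108]
```

View pics/scene0.png

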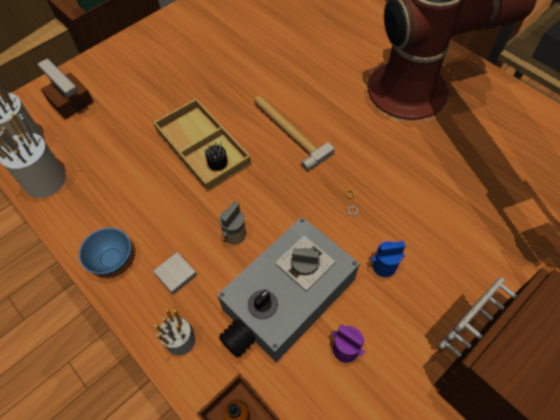

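```bash
python3 - <<'E'
from h import *
S=np.load("scene0.npz");cv2.imwrite("pics/crop.png",cv2.resize(cv2.cvtColor(S["im"],cv2.COLOR_RGB2BGR)[210:370,200:420],None,fx=3.5,fy=3.5,interpolation=cv2.INTER_CUBIC))
A=[]
for cam in ["scene","side"]:
    Z=np.load(cam+"0.npz");d=Z["d"]
    P,u,v=pts(cam,d,d>0);A.append(P)
    # extractor top plane
    m=(abs(P[:,2]-.084)<.004)&(P[:,0]>.42)&(P[:,0]<.9)&(P[:,1]>.03)&(P[:,1]<.32)
    print(cam,"extr top",cv2.minAreaRect(P[m,:2].astype(np.float32)),m.sum())
    m=(P[:,2]>.125)&(P[:,2]<.15)&(np.hypot(P[:,0]-.6,P[:,1]-.2)<.05)
    if m.sum()>5: print("bar",cv2.minAreaRect(P[m,:2].astype(np.float32)),P[m,2].max(),m.sum())
    m=(abs(P[:,2]-.035)<.004)&(P[:,0]>.4)&(P[:,0]<.65)&(P[:,1]<-.05)&(P[:,1]>-.45)
    print("tray rim",cv2.minAreaRect(P[m,:2].astype(np.float32)),m.sum())
    m=(P[:,2]>.045)&(P[:,0]>.4)&(P[:,0]<.65)&(P[:,1]<-.09)&(P[:,1]>-.45)
    print("pot",np.median(P[m],0),m.sum())
E
```

```text
scene extr top ((0.6554405689239502, 0.2079268842935562), (0.4590178430080414, 0.220143660902977), 0.4970329701900482) 7019
bar ((0.5890451073646545, 0.19955894351005554), (0.015260080806910992, 0.049221303313970566), 37.810020446777344) 0.13847567421716192 217
tray rim ((0.5196239352226257, -0.23202058672904968), (0.2437831461429596, 0.13059529662132263), 84.42925262451172) 571
pot [ 0.52588213 -0.16415506  0.04737418] 163
side extr top ((0.6526160836219788, 0.2067238986492157), (0.4635304808616638, 0.22278185188770294), 0.41611361503601074) 6935
bar ((0.58864426612854, 0.20035210251808167), (0.014247031882405281, 0.050899822264909744), 36.944576263427734) 0.13861883813441458 252
tray rim ((0.5200243592262268, -0.2321339100599289), (0.24324671924114227, 0.1325060874223709), 84.64179229736328) 898
pot [ 0.52377027 -0.16216568  0.04721645] 293
```

View pics/crop.png

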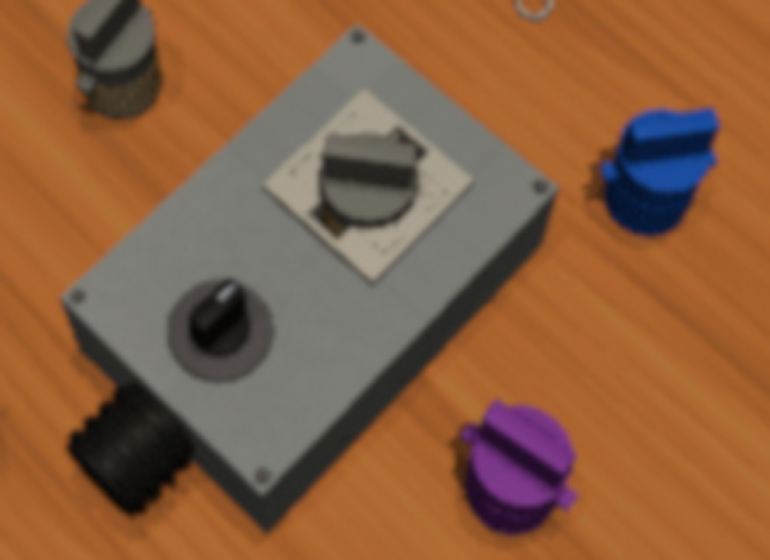

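The candidates in the scene picture are:
- the grey cartridge in the extractor socket at (305,262), which is the filter
- the grey one standing at (233,222), which is the spare
- the blue one at (388,260) and the purple one at (348,343), which are decoys
- the dial at (262,303), not part of the job

The crop confirms the grey one in the pale socket plate. The tray is at (203,146), and its compartment away from the pot is empty.

```bash
python3 - <<'E'
from h import *
from scipy.spatial.transform import Rotation as Ro
for cam in ["scene","side"]:
    d=np.load(cam+"0.npz")["d"]
    P,u,v=pts(cam,d,d>0)
    m=(abs(P[:,2]-.085)<.0025)&(P[:,0]>.42)&(P[:,0]<.9)&(P[:,1]>.03)&(P[:,1]<.32)
    im=np.zeros(d.shape,np.uint8);im[v[m],u[m]]=1
    im=cv2.morphologyEx(im,cv2.MORPH_OPEN,np.ones((3,3)))
    n,l,s,_=cv2.connectedComponentsWithStats(im);k=1+s[1:,4].argmax()
    Q,_,_=pts(cam,d,l==k); print(cam,cv2.minAreaRect(Q[:,:2].astype(np.float32)),np.median(Q[:,2]))
s=status.state();q=s["tool_rot"];R=Ro.from_quat([q[1],q[2],q[3],q[0]]).as_matrix();p=np.array(s["tool_pos"])
print(np.round(R,3),p,s["joint_pos"])
print("tool x yaw",np.degrees(np.arctan2(R[1,0],R[0,0])))
print("shift mm",R.T@(np.array([.589,.2,.205])-p)*1000)
E
```

```text
scene ((0.7016007304191589, 0.24253244698047638), (0.029342202469706535, 0.016253264620900154), 51.488616943359375) 0.08400175502089817
side ((0.6349114179611206, 0.20128530263900757), (0.24319913983345032, 0.15797361731529236), 2.5287046432495117) 0.08494935703405772
[[-0.957  0.289  0.   ]
 [ 0.289  0.957 -0.   ]
 [-0.    -0.    -1.   ]] [0.18039667 0.5983584  0.23128652] [ 1.15897547e+00  5.26805309e-02  1.61294871e+00 -1.53444207e-05
  1.47599762e+00 -1.19014107e-01]
tool x yaw 163.22349234740088
shift mm [-506.19390011 -263.46353639   26.30157244]
```

```bash
python3 -m crank '[-506,-263,26,36,60,-506,-263,26,36,60,-506,-263,26,36,60,-506,-263,26,36,60,-506,-263,26,36,60,-506,-263,26,36,60,-506,-263,26,36,60,-506,-263,26,36,60,-506,-263,26,36,60,-506,-263,26,36,60]'
cat > go.py <<'E'
import sys
from h import *
from scipy.spatial.transform import Rotation as Ro
def tool():
    s=status.state();q=s["tool_rot"];R=Ro.from_quat([q[1],q[2],q[3],q[0]]).as_matrix();return s,R,np.array(s["tool_pos"])
def to(x,y,z):
    s,R,p=tool(); print("t",s["time"],"yaw",np.degrees(np.arctan2(R[1,0],R[0,0])),"p",p,"shift",np.round(R.T@(np.array([x,y,z])-p)*1000,1),"F",s["contact_force"],"w",s["gripper_width"],"j",np.round(s["joint_pos"],2),"tilt",R[2,2])
if __name__=="__main__": to(*map(float,sys.argv[1:]))
E
python3 go.py .589 .2 .205
```

```text
time: 1.5
tool_pos: [0.5395, 0.2483, 0.2088]
tool_rot: [0.0, 0.445, 0.896, 0.0]
contact_force: [0.6, -0.2, -0.9]
gripper_width: 0.601
t 1.5 yaw 127.21321604696037 p [0.53952472 0.24825456 0.2087822 ] shift [-68.4  10.2   3.8] F [ 0.55885867 -0.16441648 -0.87271259] w 0.6007543318854816 j [ 0.31 -0.01  1.71  0.    1.44 -0.34] tilt -0.9999996804303221
```

```bash
python3 -m crank '[-40,6,2,0,60,-68,10,4,0,60,-68,10,4,0,60,-68,10,4,0,60,-68,10,4,0,60,-68,10,4,0,60,-68,10,4,0,60,-68,10,4,0,60,-68,10,4,0,60,-68,10,4,0,60]'
python3 go.py .589 .2 .205
python3 - <<'E'
from h import *
im,d=vision.grab_frame("wrist"); save("w1.png",im)
P,u,v=pts("wrist",d,d>0)
m=(P[:,2]>.127)&(P[:,2]<.15)&(np.hypot(P[:,0]-.59,P[:,1]-.2)<.045)
print(cv2.minAreaRect(P[m,:2].astype(np.float32)),np.median(P[m,2]),m.sum())
E
```

```text
time: 2.5
tool_pos: [0.5872, 0.202, 0.2046]
tool_rot: [0.0, 0.444, 0.896, 0.0]
contact_force: [0.1, -0.6, 0.1]
gripper_width: 0.6
t 2.5 yaw 127.2406982808207 p [0.58722229 0.20199613 0.20459947] shift [-2.7  0.2 -0.4] F [ 0.07768568 -0.57241475  0.1354735 ] w 0.5996199565565885 j [ 0.21  0.06  1.65 -0.    1.43 -0.44] tilt -0.9999999969334884
((0.5890079736709595, 0.198537677526474), (0.013484571129083633, 0.04956594854593277), 37.6894645690918) 0.13520051071609346 1084
```

View pics/w1.png

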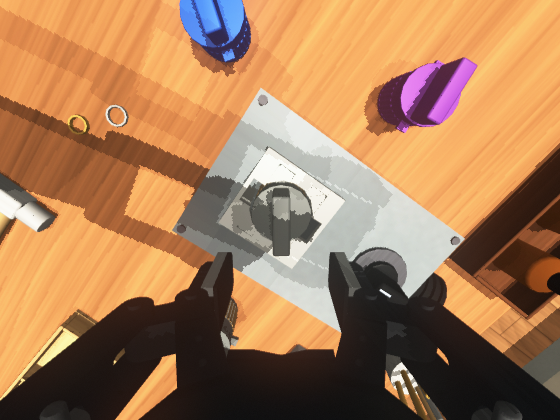

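The wrist view shows the grey bar at about (281,222), with its long axis lined up between the fingers (about (217,270) and (343,270)). I'll descend and grip.

```bash
python3 -m crank '[-3,0,40,0.5,60,-3,0,80,0.5,60,-3,0,98,0.5,60,-3,0,98,0.5,60,-3,0,98,0.5,0,-3,0,98,0.5,0,-3,0,98,0.5,0,-3,0,98,0.5,0,-3,0,98,0.5,0,-3,0,98,0.5,0]'
python3 go.py .589 .199 .1055
```

```text
time: 3.55
tool_pos: [0.5907, 0.1997, 0.109]
tool_rot: [0.002, 0.448, 0.894, 0.001]
contact_force: [-0.2, -1.2, 6.9]
gripper_width: 0.15
t 3.55 yaw 126.72198255559499 p [0.59072513 0.19973131 0.10900467] shift [ 0.5 -1.8  3.5] F [-0.2469834  -1.17781786  6.8737305 ] w 0.1503205270498769 j [ 0.21  0.15  1.72 -0.    1.27 -0.43] tilt -0.9999910828876332
```

```bash
python3 -m crank '[0,0,-2,-7,0,0,0,-2,-14,0,0,0,-2,-21,0,0,0,-2,-28,0,0,0,-2,-35,0,0,0,-2,-42,0,0,0,-2,-49,0,0,0,-2,-55,0,0,0,-2,-56,0,0,0,-2,-56,0]'
python3 go.py .590 .199 .1055
python3 - <<'E'
from h import *
im,d=vision.grab_frame("wrist"); save("w2.png",im)
for cam in ["side","scene"]:
    im,d=vision.grab_frame(cam); 
    P,u,v=pts(cam,d,d>0)
    m=(P[:,2]>.092)&(P[:,2]<.104)&(np.hypot(P[:,0]-.59,P[:,1]-.2)<.045)
    print(cam,np.median(P[m],0),m.sum())
E
```

```text
time: 4.55
tool_pos: [0.5896, 0.1997, 0.1091]
tool_rot: [0.001, -0.023, 1.0, 0.0]
contact_force: [1.0, 0.5, 1.7]
gripper_width: 0.151
t 4.55 yaw -177.3706152839662 p [0.58960898 0.19965181 0.10910076] shift [-0.4 -0.7  3.6] F [1.0258132  0.46417738 1.69168624] w 0.15100747893851157 j [ 0.21  0.15  1.72  0.    1.27 -1.41] tilt -0.9999989144060075
side [0.57821596 0.21591378 0.09371831] 825
scene [0.60221657 0.21446818 0.09754939] 334
```

View pics/w2.png

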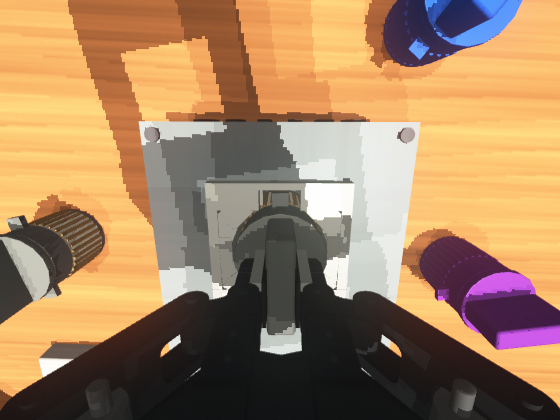

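The bar grip is square to the extractor now, and a lug shows in the notch at (280,198). I'll try a small lift first.

```bash
python3 -m crank '[0,0,-3,0,0,0,0,-6,0,0,0,0,-9,0,0,0,0,-12,0,0,0,0,-15,0,0,0,0,-18,0,0,0,0,-21,0,0,0,0,-24,0,0,0,0,-27,0,0,0,0,-30,0,0]'
python3 go.py .590 .199 .1055
```

```text
time: 5.7
tool_pos: [0.5891, 0.1994, 0.1388]
tool_rot: [-0.0, -0.024, 1.0, 0.0]
contact_force: [-0.3, 0.4, -1.0]
gripper_width: 0.15
t 5.7 yaw -177.27419875929925 p [0.58912754 0.19943759 0.13879305] shift [-0.9 -0.5 33.3] F [-0.33912694  0.38732807 -0.99340213] w 0.14961475843298305 j [ 0.21  0.12  1.7   0.    1.32 -1.41] tilt -0.9999999998793133
```

```bash
python3 -m crank '[0,0,-10,0,0,0,0,-20,0,0,0,0,-30,0,0,0,0,-40,0,0,0,0,-55,0,0,0,0,-75,0,0,0,0,-95,0,0,0,0,-110,0,0,0,0,-110,0,0,0,0,-110,0,0]'
python3 go.py .514 -.291 .25
python3 - <<'E'
from h import *
im,d=vision.grab_frame("side"); save("s2.png",im)
E
```

```text
time: 6.7
tool_pos: [0.5891, 0.1995, 0.2487]
tool_rot: [0.0, -0.024, 1.0, 0.0]
contact_force: [-0.2, 0.3, -1.7]
gripper_width: 0.151
t 6.7 yaw -177.2746909221209 p [0.58913396 0.19946041 0.24870799] shift [  98.4 -486.3   -1.4] F [-0.23469461  0.29717246 -1.74154994] w 0.15051098070896363 j [ 0.21  0.04  1.6   0.    1.5  -1.41] tilt -0.9999999379097494
```

View pics/s2.png

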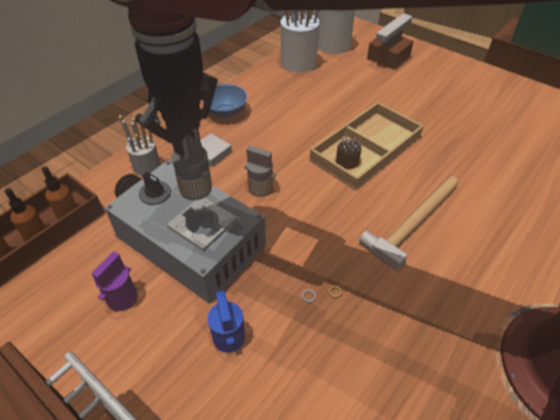

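The filter hangs upright in the gripper at (193,175), clear of the socket, and the empty compartment is at (390,132). Moving there next.

```bash
python3 -m crank '[8,-40,0,0,0,16,-80,0,0,0,24,-120,0,0,0,32,-160,0,0,0,40,-200,0,0,0,48,-240,0,0,0,56,-280,0,0,0,64,-320,0,0,0,72,-360,0,0,0,80,-395,0,0,0]'
python3 go.py .514 -.291 .25
```

```text
time: 7.75
tool_pos: [0.5267, -0.2005, 0.2467]
tool_rot: [-0.001, -0.023, 1.0, 0.001]
contact_force: [-0.0, 0.1, -1.8]
gripper_width: 0.15
t 7.75 yaw -177.3159947178904 p [ 0.52674424 -0.20047532  0.24668065] shift [ 17.  -89.8  -3.4] F [-0.01561178  0.06065573 -1.83115689] w 0.14962860983021983 j [-0.5  -0.1   1.74 -0.    1.51 -2.11] tilt -0.9999961121726884
```

```bash
python3 -m crank '[8,-40,0,0,0,15,-75,0,0,0,17,-89,0,0,0,17,-89,0,0,0,17,-89,10,0,0,17,-89,30,0,0,17,-89,50,0,0,17,-89,70,0,0,17,-89,80,0,0,17,-89,80,0,0]'
python3 go.py .514 -.291 .0825
python3 - <<'E'
from h import *
im,d=vision.grab_frame("wrist"); save("w3.png",im)
for cam in ["scene","side"]:
    im,d=vision.grab_frame(cam); save(cam+"3.png",im)
    P,u,v=pts(cam,d,d>0)
    m=(np.hypot(P[:,0]-.514,P[:,1]+.291)<.032)&(P[:,2]>.06)&(P[:,2]<.16)
    print(cam,P[m].min(0),P[m].max(0),np.percentile(P[m,2],[0,1,5]))
    hi=m&(P[:,2]<.15)
    print("cyl xy range",np.percentile(P[hi],[2,98],axis=0))
E
```

```text
time: 8.75
tool_pos: [0.5144, -0.2864, 0.1658]
tool_rot: [-0.002, -0.025, 1.0, 0.002]
contact_force: [0.1, -0.5, -1.0]
gripper_width: 0.151
t 8.75 yaw -177.17890854871754 p [ 0.51437838 -0.28642614  0.16583607] shift [ 0.3 -4.8 83.3] F [ 0.07679242 -0.45261548 -1.01500622] w 0.15133556702418843 j [-0.63  0.02  1.76  0.    1.37 -2.25] tilt -0.9999886453355293
scene [ 0.4825276  -0.30170604  0.08372075] [ 0.54564987 -0.25900117  0.15997779] [0.08372075 0.09033454 0.09424505]
cyl xy range [[ 0.4920987  -0.29185455  0.09057986]
 [ 0.54132923 -0.26024157  0.14894749]]
side [ 0.48220303 -0.29528337  0.0919624 ] [ 0.5456918  -0.25947011  0.15995235] [0.0919624  0.09341496 0.09578062]
cyl xy range [[ 0.48639784 -0.29241907  0.0939486 ]
 [ 0.537839   -0.26057733  0.14903637]]
```

View pics/side3.png

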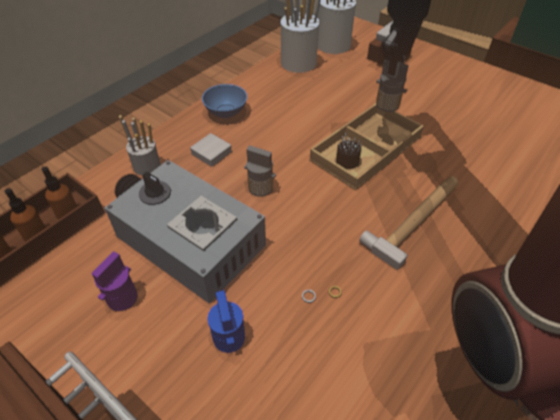

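View pics/w3.png

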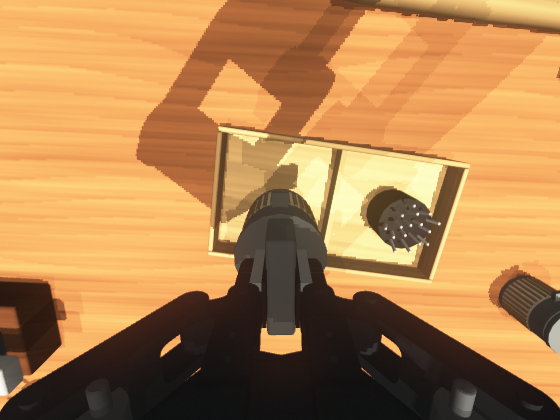

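The filter hangs over the empty compartment, at about (280,205) in the wrist view, with the pot in the other half at (400,215). Lowering it.

```bash
python3 -m crank '[0,-4,15,0,0,0,-4,30,0,0,0,-4,45,0,0,0,-4,58,0,0,0,-4,68,0,0,0,-4,75,0,0,0,-4,79,0,0,0,-4,82,0,0,0,-4,83,0,0,0,-4,83,0,0]'
python3 go.py .514 -.291 .083
```

```text
time: 9.9
tool_pos: [0.5157, -0.2928, 0.0859]
tool_rot: [0.0, -0.024, 1.0, -0.0]
contact_force: [-0.2, 1.6, -1.4]
gripper_width: 0.149
t 9.9 yaw -177.27335285495613 p [ 0.51570756 -0.29278412  0.08593061] shift [1.6 1.9 2.9] F [-0.23590819  1.57440788 -1.44679238] w 0.14910932513931843 j [-0.64  0.11  1.81  0.    1.22 -2.26] tilt -0.9999997351197177
```

```bash
python3 -m crank '[0,0,1,0,0,0,0,1,0,0,0,0,2,0,0,0,0,2,0,0,0,0,3,0,0,0,0,3,0,0,0,0,3,0,0,0,0,3,0,0,0,0,3,0,0,0,0,3,0,0]'
python3 go.py .514 -.291 .083
```

```text
time: 10.9
tool_pos: [0.5157, -0.2928, 0.0831]
tool_rot: [0.0, -0.024, 1.0, -0.0]
contact_force: [-1.7, 0.1, 4.8]
gripper_width: 0.152
t 10.9 yaw -177.27707962068794 p [ 0.51567683 -0.29281387  0.08305937] shift [1.6 1.9 0.1] F [-1.70597052  0.09478973  4.82594431] w 0.15207093235536331 j [-0.64  0.11  1.81 -0.    1.22 -2.26] tilt -0.9999998237576292
```

Contact with the floor (+4.8 N). Opening to about 50 % and rising.

```bash
python3 -m crank '[0,0,0,0,25,0,0,0,0,45,0,0,0,0,50,0,0,0,0,50,0,0,0,0,50,0,0,-10,0,50,0,0,-40,0,50,0,0,-80,0,50,0,0,-120,0,50,0,0,-150,0,50]'
python3 -m crank '[0,40,-20,0,50,0,90,-20,0,50,0,130,-20,0,50,0,130,-20,0,50,0,130,-20,0,50,0,130,-20,0,50,0,130,-20,0,50,0,130,-20,0,50,0,130,-20,0,50,0,130,-20,0,50]'
python3 - <<'E'
from h import *
th=np.radians(264.5);c=np.array([.52,-.232])
for cam in ["scene","side"]:
    im,d=vision.grab_frame(cam); save(cam+"4.png",im)
    P,u,v=pts(cam,d,d>0)
    m=(np.hypot(P[:,0]-.516,P[:,1]+.293)<.05)&(P[:,2]>.095)&(P[:,2]<.12)
    r=cv2.minAreaRect(P[m,:2].astype(np.float32));e=np.array(r[0])-c
    print(cam,r,"topz",P[m,2].max(),np.median(P[m,2]),"tray xy",e@[np.cos(th),np.sin(th)],e@[-np.sin(th),np.cos(th)])
    for n in ["spare"]:
        for q in regions_of(cam,n)[:2]:
            Q,_,_=pts(cam,d,q["region"]);print(n,q["confidence"],np.median(Q,0))
E
```

```text
time: 11.9
tool_pos: [0.5161, -0.2931, 0.2367]
tool_rot: [0.002, -0.024, 1.0, -0.001]
contact_force: [0.2, 0.1, 0.6]
gripper_width: 0.502
time: 12.9
tool_pos: [0.5092, -0.1632, 0.2524]
tool_rot: [-0.0, -0.023, 1.0, 0.0]
contact_force: [0.7, -0.3, 0.3]
gripper_width: 0.499
scene ((0.5146819949150085, -0.2921450436115265), (0.05096731334924698, 0.019409073516726494), 2.4479732513427734) topz 0.11216572291968632 0.1061890900170107 tray xy 0.060377855960819016 0.0004711249208106342
spare 0.71 [0.62812982 0.02265015 0.06897779]
side ((0.514745831489563, -0.2910333573818207), (0.0500410720705986, 0.01876697689294815), 1.739048719406128) topz 0.11310524043021157 0.1071628987031258 tray xy 0.059265169249466225 0.0004281172011863848
spare 0.62 [0.61199143 0.02233512 0.06953779]
```

View pics/scene4.png

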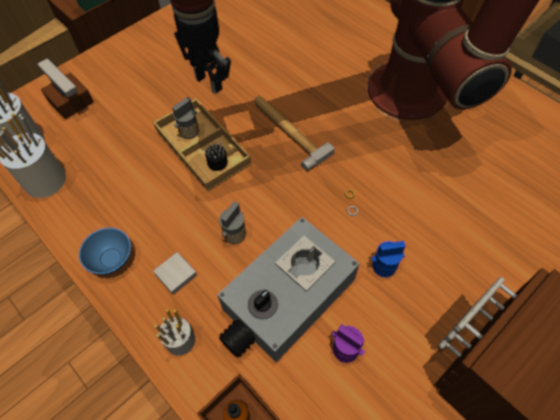

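The filter stands upright in the compartment at (187,118), the gripper is clear of it, and the spare is where it was.

```bash
python3 -c "
from plant import order;print(order.job_done())"
```

```text
the job is handed in; nothing more can be done
None
```

The used filter is out of the extractor and standing in the tray's empty compartment. I handed the job in at about 13 s of the 48 s allowed; no verdict is reported back.

- **Removal:** I gripped the bar and turned it about 56° anticlockwise, until it was parallel with the extractor. It then lifted straight out without jamming.
- **Placing:** I lowered it until it touched the tray floor (about 5 N), let go and moved the gripper clear.
- **Final position:** both fixed cameras put the filter at about x +60 mm, y 0 along the two axes I printed. The first of those is the tray's long (y) axis, so that is y +60 mm and x 0, the centre of the compartment.
- **Upright:** the bar top is about 109 mm up by its dimensions. The cameras put the bar surfaces at a median of 106–107 mm and a highest point of 112–113 mm, which fits a filter standing level. I did not measure the tilt directly.
- **Spare:** it stayed where it was, within about 1 mm of the first measurement in each camera.

No check failed. The only disagreement was over the extractor's angle: the side camera gave 2.5°, while my fit on the scene camera failed. I relied on the side view, and the wrist view showing a lug in the notch confirmed it.

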